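Find where the damp box lid binds and set its stop

TASK

The sliding lid of the long wooden damp box sticks somewhere along its track. Slide the lid towards the metal cross-bar stop until you feel it start to bind, without forcing it any farther, then back it off about two centimetres so that it is free again. Then slide the stop along until it just meets the edge of the lid, leaving the lid where it is, and let go of everything without disturbing the loose tools around.

Things in the scene. Friction and masses are not known exactly. Their poses are not given: they have to be found in the camera images.
- damp_box: Open-topped pale wooden box fixed to the worktop, 90 (x) x 340 (y) x 64 mm high, walls 6 mm. Origin: centre of its underside. Its y axis runs along the track of lid and stop, x points to the long wall farther from the robot, z up. The stop starts at the -y end (robot's right), the lid at the +y end (left). Clay pieces lie on its floor, below the lid.
- lid: Plywood lid, 76 (across) x 150 (along track) x 6 mm, top 62 mm above the worktop. Origin: centre of its underside; axes as the box's. Slides only along the track, from the +y end, 140 mm; drag 2 N; stays where left. From first touch of the tight place the push needed rises about 1 N per mm; then it stays wedged until drawn back with up to 15 N. Over about 25 N (20 mm past first touch) is forcing it.
- lid_grip (a point): Centre of the top of the wooden bar that stands up across the middle of the lid: 44 mm across the track, 10 mm thick along the track, 28 mm high above the lid's top (top 90 mm above the worktop), over a foot 18 mm along the track and 3 mm thick. Push it from either side or pinch it.
- lid_edge (a point): Middle of the lid's leading edge (the end face at -y, towards the stop), 59 mm above the worktop and 75 mm along -y from the bar's middle.
- stop: Aluminium cross-bar, 76 (across) x 14 (along track) x 10 mm, lying between the box's long walls, underside 56 mm above the worktop. Origin: centre of its underside; axes as the box's. Slides only along the track, from the -y end towards the lid (+y); drag about 1.2 N, stays where left. Pushed on after meeting the lid's edge it shoves the lid back.
- stop_tab (a point): Centre of the top of the narrow upright tab on the middle of the stop: 20 mm across the track, 8 mm thick along the track, rising 24 mm above the cross-bar to 90 mm above the worktop.
- stop_face (a point): Middle of the stop's face towards the lid (+y face), 7 mm along +y from the tab's middle. Axes as the box's.
- runner: Dark wooden strip, 8 x 200 (along track) x 5 mm, inside the box along the far wall just under the lid; set differently along the track each time. Somewhere on it the track is swollen: this cannot be seen, only felt, 35 to 105 mm of lid travel from where the lid starts. Origin: centre of its underside; axes as the box's.
- ring_large: Loose ring cutter, 67 mm across, 22 mm high, on the worktop to the right: a bystander, not to be disturbed. Origin: centre of its underside.
- ring_small: Loose ring cutter, 47 mm across, 18 mm high, beside the larger one: a bystander, not to be disturbed. Origin: centre of its underside.
- rib: Loose flat wooden rib, 58 x 109 x 8 mm, lying behind the box to the right: a bystander, not to be disturbed. Origin: centre of its underside.
- kidney: Loose kidney-shaped rubber scraper, 52 x 100 x 8 mm, lying behind the box to the right, near the vice: a bystander, not to be disturbed. Origin: centre of its underside.

How it is judged:
On the way, in this order (a step that is already met when the one before it is completed fails the run):
1. the lid is slid along until it binds: it presses on the tight place with more than 4 N (a push of about 5 N) (contact force between lid and runner above 4 N), for 0.1 s.
2. the lid is backed off: free of the tight place again, by 3 to 35 mm (y of lid in the frame of runner between 0.006 and 0.038 m), for 0.2 s.
At the end, for the whole second after the job is handed in: The lid stands 3 to 35 mm short of where it starts to bind, the stop's face is within 5 mm of the lid's leading edge, and both are at rest (all of step 2 and y of lid_edge in the frame of stop_face below 0.005 m and linear speed of each of lid, stop below 0.01 m/s); the robot touches nothing.
It fails at once if the lid is forced into the tight place (it presses on it with more than 40 N, a push of about 25 to 35 N, or goes 26 mm into it) (contact force between lid and runner above 40 N or y of lid in the frame of runner below -0.023 m).
It fails at once if a loose tool is moved by more than 3 cm (distance of any of ring_large, ring_small, rib, kidney from where it was at the start of the episode above 0.03 m).
It also fails if it takes over 58 s, if anything falls off the work surface, if the arm or the gripper's body presses on something with over 40 N, if the wrist force passes 120 N, or if a joint passes its speed limit or range.

ROBOT

A 7-joint arm with a two-finger parallel gripper is mounted at the origin on a cart in front of the work surface, level with it; the furniture and walls round the work are solid. World frame = base frame: x ahead of the robot, y to its left, z up, the work surface at z = 0. Lengths are in m, angles in rad, forces in N, time in s.
With the tool pointing down it reaches from about 0.425 to 0.8 m from the base axis. Payload 8.3 kg.
Tool frame: the origin (TCP) lies on the front face of the gripper's body, between the roots of the fingers; the fingertips stand 73 mm ahead of it and the grasp point (between the pads) lies 54 mm ahead of it; z points along the fingers, y is the direction in which the jaws open and shut (so a half turn about z gives the same grasp; the last joint's range is limited). The gripper opens to 85 mm and grips with 20 to 120 N. Pads are 22 mm wide; open, the fingers measure 114 mm over their backs; the gripper's body (76 mm by 85 mm) begins 54 mm behind the grasp point. The pads swing forward as they close: fully open they stand 13 mm farther back than shut.
Start: joints at [1.06, 0.383, 0.016, 1.37, -0.006, 1.388, -0.046], TCP at [0.271, -0.563, 0.304] pointing down, gripper open.
Joint ranges: [-2.95, 2.95], [-0.25, 2.06], [-1.52, 1.56], [0.18, 2.33], [-1.44, 4.58], [0.02, 2.06], [-3.01, 3.01]. Speed limits (rad/s): [2.39, 2.39, 3.01, 3.01, 3.14, 3.14, 3.14].

INTERFACE

Orientations are given as a unit quaternion [x, y, z, w].
In Python, from cell import env gives the robot as it stands.
- The arm moves only by the tool jog_arm, never from a script. Its argument "increments" is a list of rows, each an object with "offset": the shift along the world's x, y, z in mm, a list of three; "yaw": the turn about the world's z in rad; "jaw": the opening, from 0 (shut) to 1 (fully open). In form: [{"offset": [dx, dy, dz], "yaw": yaw, "jaw": jaw}, ...]. A call has 1 to 10 rows; each row shifts and turns the commanded pose from where the row before left it; what a row does not reach is not made up. A row lasts 1/12 s, in which the tool goes at most 41.7 mm and 7.16 degrees, less where a joint would pass 70% of its speed; a pose out of reach is approached as far as the arm can. A call with a gripper value outside its range is refused whole. The fingers move at their own pace and stop on an object; "force" is the grip in N (left out, the last holds). Time passes only in rows, so rows that do not move let the fingers close. It gives the time, the measured TCP pose, the force and the opening at its end, in the units of the state.
- env.observe(): the state, without advancing time (a new reading comes with each control period).
- env.snapshot(name): name is "scene" or "top" or "wrist"; returns (picture, depth): 480x640x3 uint8, blue, green, red; 480x640 float32, m along the optical axis (not along the pixel's ray), 0 where there is no reading.
- env.camera_params(name): a dict with "K" (3x3 intrinsics, pixels), "k1" (the pictures are not rectified: a ray, as slopes to the right and down, at radius r is drawn at 1 + k1 r^2 times it, then the intrinsics apply), "T" (4x4, takes a point from camera to world coordinates). Camera axes: x right, y down, z forward; pixel columns grow to the right and rows downward; lengths in m; the calibration is good to about 2 mm. A picture is of the moment at which its call begins: read the wrist's pose just before it. camera_params takes no time and is no camera call; for the wrist camera it gives the pose at the moment of the call.
- env.close_job(): hands the job in, once; it reports no verdict.
Trained networks look in the newest picture that a camera, given by its name, has taken for a name from the list of things; names that differ only in an ending like _2 or _b are one class to them, and where a whole thing is asked for, a point or a joint stands for the part that bears it (a point fixed in the world has none). Each returns a list of dicts, best first, with "p" (0 to 1); they miss things now and then, are a little off and sometimes report something else, mostly with a low value. They report only what shows in the picture. A call takes as long as a camera call.
- env.masks_of(label, camera): "mask" (480x640 bool, what is visible of it) and "point" ([column, row] as shares, 0 to 1, of the picture: columns of its width, rows of its height, amid what is visible of it).
- env.spot_point(label, camera): "point" ([column, row] as shares, 0 to 1, of the picture: columns of its width, rows of its height: a listed point, or the origin of a listed thing).
The state is a dict: "time": time; "joint_positions": joint angles; "qd": joint speeds; "joint_torque": joint torques, N m; "eef_pos": TCP position; "tool_rot": TCP orientation; "wrist_force": force on the tool from outside, world axes, zero at the start; "wrist_torque": the same for the moment, N m; "width": finger opening in m.
Only numpy, scipy, OpenCV 4.12 (cv2) and the standard library are available. Lean on these libraries where they do the work, as an engineer would, in place of code of your own. Each camera call takes 0.05 s, during which the arm holds its last target.

## Working session

There is one attempt and no reset: what is moved stays moved. The work goes in short steps, Python scripts to look and compute and a tool call to move; the robot and the scene stay as the last step left them, time stands still between calls to the robot, and variables do not carry over. Pictures are saved under pics/ and viewed, and the job is handed in when it is done.

Besides the shell and the picture viewer there is one more tool, called after ">>>" as name(argument=value, ...) on one line, values as JSON. jog_arm: Moves the arm, as the interface text tells. Its arguments: {"type":"object","properties":{"increments":{"type":"array","items":{"type":"object","properties":{"offset":{"type":"array","items":{"type":"number"}},"yaw":{"type":"number"},"jaw":{"type":"number"}}}},"force":{"type":"number"}},"required":["increments"]}

```bash
ls; mkdir -p pics; cat > h.py <<'E'
import numpy as np, cv2
from cell import env
def snap(n,f=None):
    P=env.camera_params(n); im,d=env.snapshot(n)
    if f: cv2.imwrite('pics/'+f,im)
    return P,im,d
def ray(P,px):
    K=np.array(P['K'],float); k1=P['k1']
    return cv2.undistortPoints(np.array([[px]],float),K,np.array([k1,0,0,0,0.]))[0,0]
def atz(P,px,z):
    r=ray(P,px); T=np.array(P['T']); d=T[:3,:3]@np.array([r[0],r[1],1]); o=T[:3,3]
    return o+d*(z-o[2])/d[2]
def dep(P,px,d):
    r=ray(P,px); T=np.array(P['T']); z=d[int(round(px[1])),int(round(px[0]))]
    return T[:3,:3]@(np.array([r[0],r[1],1])*z)+T[:3,3]
E
python3 - <<'E'
from h import *
np.set_printoptions(precision=4,suppress=True)
print(env.observe())
zs={'lid_grip':.09,'stop_tab':.09,'lid_edge':.059,'stop_face':.061,'ring_large':0,'ring_small':0,'rib':0,'kidney':0,'damp_box':0,'runner':.05}
for n in ['top','scene']:
    P,im,d=snap(n,n+'0.png')
    print(n,np.array(P['T']))
    for l in (zs if n=='top' else ['lid_grip','stop_tab','lid_edge','stop_face']):
        for r in env.spot_point(l,n)[:2]:
            px=np.array(r['point'])*[640,480]
            print(l,round(r['p'],2),px,atz(P,px,zs[l]))
print(env.observe()['time'])
E
```

```text
pics
{'time': 0.0, 'joint_positions': array([ 1.0601,  0.3842,  0.0164,  1.3712, -0.0063,  1.3882, -0.0465]), 'qd': array([ 0.0009, -0.0014,  0.0011, -0.001 ,  0.001 , -0.001 ,  0.0005]), 'joint_torque': array([  0.0001, -62.7604,   0.8442, -37.1841,   0.0165,   0.0142,
         0.    ]), 'eef_pos': array([ 0.2705, -0.563 ,  0.3029]), 'tool_rot': array([ 0.975 ,  0.222 , -0.0002, -0.0009]), 'wrist_force': array([ 0.3957, -0.0457,  0.1993]), 'wrist_torque': array([0.0184, 0.0085, 0.0099]), 'width': 0.08540975001316278}
top [[-0.0169 -0.9949  0.0995  0.4533]
 [-0.9998  0.0178  0.0078 -0.017 ]
 [-0.0095 -0.0993 -0.995   1.057 ]
 [ 0.      0.      0.      1.    ]]
lid_grip 0.93 [196.928 279.792] [0.4795 0.2139 0.09  ]
lid_grip 0.4 [311.296 292.416] [ 0.4525 -0.0029  0.09  ]
stop_tab 0.82 [310.528 294.816] [ 0.448  -0.0014  0.09  ]
lid_edge 0.74 [235.904 288.48 ] [0.4624 0.1445 0.059 ]
stop_face 0.78 [311.296 292.8  ] [ 0.4517 -0.0025  0.061 ]
ring_large 0.54 [401.088 300.48 ] [ 0.4324 -0.1859  0.    ]
ring_large 0.44 [198.4   281.376] [0.4787 0.2323 0.    ]
rib 0.6 [324.224 185.52 ] [ 0.6752 -0.0324  0.    ]
rib 0.27 [311.872 293.28 ] [ 0.4506 -0.0028  0.    ]
kidney 0.89 [372.8   171.792] [ 0.7029 -0.1354  0.    ]
kidney 0.71 [398.72  302.688] [ 0.428  -0.1809  0.    ]
damp_box 0.62 [238.4  283.92] [0.4722 0.1488 0.    ]
damp_box 0.35 [311.168 295.008] [ 0.4471 -0.0012  0.    ]
runner 0.66 [244.672 274.32 ] [0.49   0.1284 0.05  ]
runner 0.22 [201.92 284.4 ] [0.4714 0.2135 0.05  ]
scene [[ 0.5117 -0.3736  0.7737 -0.1912]
 [-0.8591 -0.2145  0.4646 -0.4491]
 [-0.0076 -0.9024 -0.4307  0.4988]
 [ 0.      0.      0.      1.    ]]
lid_grip 0.74 [208.896 228.096] [0.4837 0.2152 0.09  ]
stop_tab 0.78 [294.528 259.68 ] [ 0.4565 -0.0013  0.09  ]
lid_edge 0.87 [237.568 252.816] [0.4755 0.1407 0.059 ]
stop_face 0.67 [291.072 276.624] [0.4474 0.0008 0.061 ]
0.8
```

View pics/top0.png

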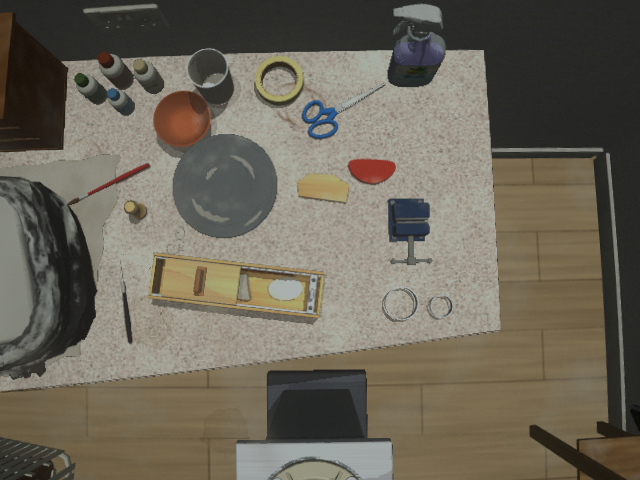

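View pics/scene0.png

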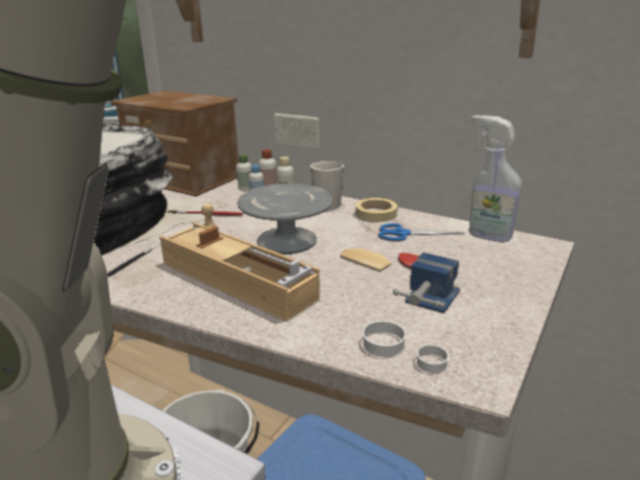

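The top view shows the box at columns 150–325 and rows 253–318. The lid bar is near (200,280), the stop tab near (313,293), and the rings at (400,304) and (440,306). Next I'll get the box axis more accurately from depth.

```bash
python3 - <<'E'
from h import *
np.set_printoptions(precision=4,suppress=True)
P,im,d=snap('top'); 
K=np.array(P['K']);T=np.array(P['T'])
v,u=np.mgrid[0:480,0:640]; uv=np.stack([u,v],-1).reshape(-1,1,2).astype(float)
r=cv2.undistortPoints(uv,K,np.array([P['k1'],0,0,0,0.]))[:,0]
X=(np.c_[r,np.ones(len(r))]*d.reshape(-1,1))@T[:3,:3].T+T[:3,3]
g=(X[:,0]>.38)&(X[:,0]<.57)&(X[:,1]>-.06)&(X[:,1]<.33)
m=g&(X[:,2]>.055)&(X[:,2]<.072)
rc=cv2.minAreaRect(X[m][:,:2].astype(np.float32)*1000); print('rim',rc,cv2.boxPoints(rc))
h=g&(X[:,2]>.078); H=X[h]
for s in (H[H[:,1]>.1],H[H[:,1]<.1]):
    print(len(s),s.mean(0),s[:,2].max()); print(cv2.minAreaRect(s[:,:2].astype(np.float32)*1000)) if len(s)>2 else 0
for n in ['lid_grip','stop_tab']:
    r=env.masks_of(n,'top')
    for q in r[:1]: mm=q['mask']; print(n,q['p'],mm.sum(),np.argwhere(mm).mean(0)[::-1])
E
```

```text
rim ((469.6498718261719, 146.7049102783203), (338.4664306640625, 91.06231689453125), 82.64696502685547) [[402.8342 -15.3094]
 [493.1476 -26.9638]
 [536.4656 308.7192]
 [446.1521 320.3736]]
373 [0.5311 0.1795 0.0979] 0.10815669795112304
((534.6744384765625, 190.46328735351562), (68.72450256347656, 153.13148498535156), 48.5682487487793)
1313 [ 0.4532 -0.0165  1.0253] 1.0569998427943814
((450.38482666015625, -7.729177474975586), (18.402048110961914, 16.874357223510742), 89.12641906738281)
lid_grip 0.89 2958 [200.8594 280.9084]
stop_tab 0.78 291 [311.1134 293.512 ]
```

>>> jog_arm(increments=[{"offset":[25,33,0],"yaw":0.12,"jaw":1},{"offset":[25,33,0],"yaw":0.12,"jaw":1},{"offset":[25,33,0],"yaw":0.12,"jaw":1},{"offset":[25,33,0],"yaw":0.12,"jaw":1},{"offset":[25,33,0],"yaw":0.12,"jaw":1},{"offset":[20,35,0],"yaw":0.12,"jaw":1},{"offset":[20,35,0],"yaw":0.12,"jaw":1},{"offset":[10,38,0],"yaw":0.12,"jaw":1},{"offset":[10,38,0],"yaw":0.12,"jaw":1},{"offset":[5,38,0],"yaw":0.12,"jaw":1}])

```text
time: 1.78
eef_pos: [0.4614, -0.2121, 0.304]
tool_rot: [0.677, 0.736, 0.0, 0.0]
wrist_force: [1.5, 0.7, -0.4]
width: 0.0856
```

Box centre is (0.4697, 0.1467) and its y axis is (0.128, 0.992). The rim fits 338 x 91 mm, which matches. I'll move to above the lid bar.

>>> jog_arm(increments=[{"offset":[3,38,0],"yaw":0.12},{"offset":[3,38,0],"yaw":0.12},{"offset":[2,38,0],"yaw":0.12},{"offset":[2,38,0],"yaw":0.12},{"offset":[2,38,-5],"yaw":0.12},{"offset":[1,38,-15],"yaw":0.12},{"offset":[1,38,-15],"yaw":0.12},{"offset":[1,38,-15],"yaw":0.12},{"offset":[1,38,-15],"yaw":0.12},{"offset":[1,38,-15],"yaw":0.12}])

```text
invalid input at $.increments[0]: expected keys offset, yaw, jaw
```

>>> jog_arm(increments=[{"offset":[1,38,-12],"yaw":0.12},{"offset":[0,5,-12],"yaw":0.04},{"offset":[0,0,0]}])

```text
invalid input at $.increments[0]: expected keys offset, yaw, jaw
```

```bash
python3 - <<'E'
from h import *
np.set_printoptions(precision=4,suppress=True)
o=env.observe();print(o['eef_pos'],o['tool_rot'],o['joint_positions'],o['wrist_force'])
P,im,d=snap('wrist','w1.png')
for l,z in [('lid_grip',.09),('lid_edge',.059)]:
    for r in env.spot_point(l,'wrist')[:1]:
        px=np.array(r['point'])*[640,480]; print(l,r['p'],px,atz(P,px,z))
E
```

```text
[ 0.4614 -0.2121  0.304 ] [0.6768 0.7361 0.0002 0.0002] [ 0.7025  0.1513 -0.3725  1.6726  0.0564  1.3278  0.4041] [ 1.5269  0.6705 -0.4466]
```

View pics/w1.png

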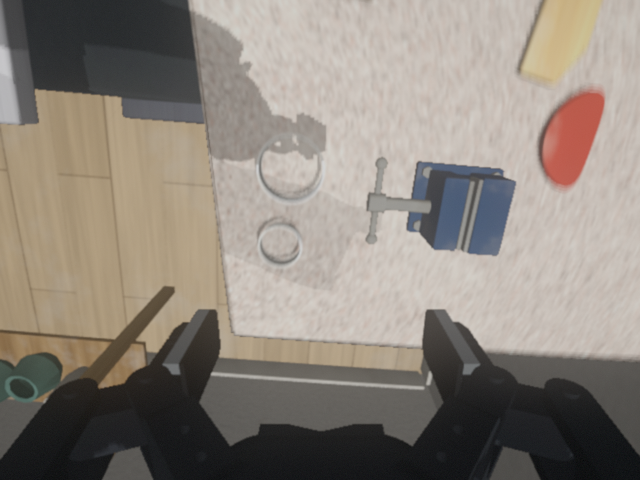

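The move was refused because every row needs all three keys. The wrist view shows only the rings, the vice and empty table. I'll resend it.

>>> jog_arm(increments=[{"offset":[3,38,0],"yaw":0.12,"jaw":1},{"offset":[3,38,0],"yaw":0.12,"jaw":1},{"offset":[2,38,0],"yaw":0.12,"jaw":1},{"offset":[2,38,0],"yaw":0.12,"jaw":1},{"offset":[2,38,-5],"yaw":0.12,"jaw":1},{"offset":[1,38,-15],"yaw":0.12,"jaw":1},{"offset":[1,38,-15],"yaw":0.12,"jaw":1},{"offset":[1,38,-15],"yaw":0.12,"jaw":1},{"offset":[1,38,-15],"yaw":0.12,"jaw":1},{"offset":[1,38,-15],"yaw":0.12,"jaw":1}])

```text
time: 2.77
eef_pos: [0.4782, 0.166, 0.2235]
tool_rot: [0.145, 0.989, -0.0, 0.001]
wrist_force: [1.0, -0.1, 0.0]
width: 0.0852
```

>>> jog_arm(increments=[{"offset":[1,38,-12],"yaw":0.12,"jaw":1},{"offset":[0,5,-12],"yaw":0.04,"jaw":1},{"offset":[0,0,0],"yaw":0,"jaw":1}])

```text
time: 3.02
eef_pos: [0.4775, 0.2104, 0.1976]
tool_rot: [0.064, 0.998, 0.0, -0.002]
wrist_force: [-0.3, -1.8, 0.1]
width: 0.0854
```

```bash
python3 - <<'E'
from h import *
np.set_printoptions(precision=4,suppress=True)
o=env.observe();print(o['time'],o['eef_pos'],o['tool_rot'],o['joint_positions'],o['wrist_force'])
P,im,d=snap('wrist','w2.png')
for l,z in [('lid_grip',.09),('lid_edge',.059)]:
    for r in env.spot_point(l,'wrist')[:1]:
        px=np.array(r['point'])*[640,480]; print(l,r['p'],px,atz(P,px,z))
E
```

```text
3.0167 [0.4775 0.2104 0.1976] [ 0.0642  0.9979  0.0001 -0.0019] [ 0.1842  0.3462 -0.7923  1.7681  0.2661  1.1421  0.7511] [-0.294  -1.7628  0.0676]
lid_grip 0.86 [326.4   278.784] [0.4778 0.2122 0.09  ]
lid_edge 0.87 [207.104 260.88 ] [0.4702 0.1375 0.059 ]
```

View pics/w2.png

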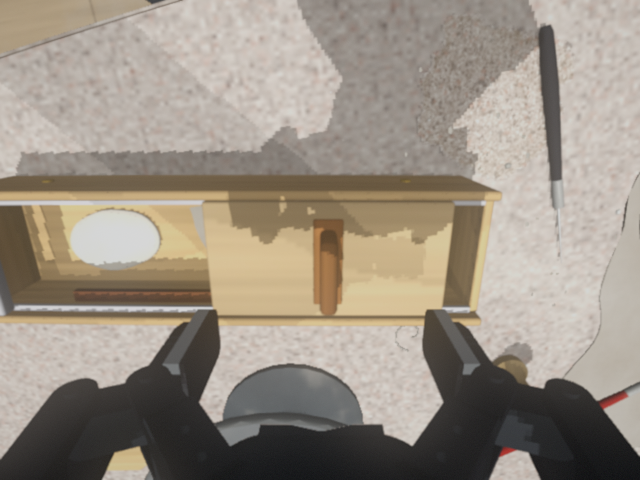

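The wrist view is well aligned. The bar is at (328,270), between the pads, and its pose agrees within 2 mm. I'll descend and pinch.

>>> jog_arm(increments=[{"offset":[0,2,-20],"yaw":0,"jaw":1},{"offset":[0,0,-20],"yaw":0,"jaw":0.6},{"offset":[0,0,-12],"yaw":0,"jaw":0.4},{"offset":[0,0,0],"yaw":0,"jaw":0.3},{"offset":[0,0,0],"yaw":0,"jaw":0},{"offset":[0,0,0],"yaw":0,"jaw":0},{"offset":[0,0,0],"yaw":0,"jaw":0},{"offset":[0,0,0],"yaw":0,"jaw":0}], force=25)

```text
time: 3.83
eef_pos: [0.4795, 0.2111, 0.1493]
tool_rot: [0.067, 0.998, 0.0, 0.001]
wrist_force: [-0.1, -0.1, 5.5]
width: 0.0093
```

>>> jog_arm(increments=[{"offset":[0,0,3],"yaw":0,"jaw":0},{"offset":[-0.6,-5,0],"yaw":0,"jaw":0},{"offset":[-0.7,-5,0],"yaw":0,"jaw":0},{"offset":[-0.6,-5,0],"yaw":0,"jaw":0},{"offset":[-0.7,-5,0],"yaw":0,"jaw":0},{"offset":[-0.6,-5,0],"yaw":0,"jaw":0},{"offset":[-0.7,-5,0],"yaw":0,"jaw":0},{"offset":[0,0,0],"yaw":0,"jaw":0}])

```text
time: 4.5
eef_pos: [0.475, 0.1786, 0.1499]
tool_rot: [0.068, 0.998, -0.001, -0.0]
wrist_force: [6.8, -2.3, -13.7]
width: 0.0093
```

>>> jog_arm(increments=[{"offset":[-0.4,-3,0],"yaw":0,"jaw":0},{"offset":[-0.4,-3,0],"yaw":0,"jaw":0}])

```text
time: 4.67
eef_pos: [0.4743, 0.1737, 0.15]
tool_rot: [0.067, 0.998, -0.0, 0.0]
wrist_force: [8.2, 0.7, -17.0]
width: 0.0095
```

>>> jog_arm(increments=[{"offset":[-0.4,-3,0],"yaw":0,"jaw":0},{"offset":[-0.4,-3,0],"yaw":0,"jaw":0}])

```text
time: 4.83
eef_pos: [0.4736, 0.1677, 0.1499]
tool_rot: [0.067, 0.998, -0.0, 0.0]
wrist_force: [8.4, 0.7, -16.8]
width: 0.0088
```

The along-track component, 0.992·fy + 0.128·fx, is about 1.8 N, which is plain drag. I'll relieve the z and x preload, then continue.

>>> jog_arm(increments=[{"offset":[0.8,-2,-2.4],"yaw":0,"jaw":0},{"offset":[-0.3,-2,0],"yaw":0,"jaw":0}])

```text
time: 5.0
eef_pos: [0.4735, 0.1659, 0.1497]
tool_rot: [0.066, 0.998, 0.001, 0.0]
wrist_force: [-3.8, 2.5, 7.1]
width: 0.0094
```

>>> jog_arm(increments=[{"offset":[-0.3,-2,0],"yaw":0,"jaw":0},{"offset":[-0.2,-2,0],"yaw":0,"jaw":0}])

```text
time: 5.17
eef_pos: [0.4729, 0.162, 0.1497]
tool_rot: [0.066, 0.998, 0.001, 0.0]
wrist_force: [-3.6, 2.3, 7.8]
width: 0.0089
```

>>> jog_arm(increments=[{"offset":[-0.4,-2,0.5],"yaw":0,"jaw":0},{"offset":[-0.4,-2,0.3],"yaw":0,"jaw":0}])

```text
time: 5.33
eef_pos: [0.4722, 0.1572, 0.1498]
tool_rot: [0.066, 0.998, 0.0, 0.0]
wrist_force: [-0.1, 2.7, -0.6]
width: 0.0095
```

>>> jog_arm(increments=[{"offset":[-0.3,-2,0],"yaw":0,"jaw":0},{"offset":[-0.2,-2,0],"yaw":0,"jaw":0}])

```text
time: 5.5
eef_pos: [0.4718, 0.153, 0.1497]
tool_rot: [0.067, 0.998, 0.0, 0.0]
wrist_force: [-3.7, 2.4, 5.8]
width: 0.0091
```

>>> jog_arm(increments=[{"offset":[-0.3,-2,0],"yaw":0,"jaw":0},{"offset":[-0.2,-2,0],"yaw":0,"jaw":0}])

```text
time: 5.67
eef_pos: [0.4712, 0.1489, 0.1497]
tool_rot: [0.067, 0.998, 0.0, -0.0]
wrist_force: [-3.4, 1.9, 7.6]
width: 0.009
```

>>> jog_arm(increments=[{"offset":[-0.3,-2,0],"yaw":0,"jaw":0},{"offset":[-0.2,-2,0],"yaw":0,"jaw":0}])

```text
time: 5.83
eef_pos: [0.4707, 0.145, 0.1497]
tool_rot: [0.067, 0.998, 0.0, 0.0]
wrist_force: [-3.3, 2.8, 6.9]
width: 0.0092
```

>>> jog_arm(increments=[{"offset":[-0.3,-2,0],"yaw":0,"jaw":0},{"offset":[-0.2,-2,0],"yaw":0,"jaw":0}])

```text
time: 6.0
eef_pos: [0.4702, 0.141, 0.1497]
tool_rot: [0.067, 0.998, 0.0, -0.0]
wrist_force: [-3.0, 3.2, 6.5]
width: 0.0091
```

>>> jog_arm(increments=[{"offset":[-0.3,-2,0],"yaw":0,"jaw":0},{"offset":[-0.2,-2,0],"yaw":0,"jaw":0}])

```text
time: 6.17
eef_pos: [0.4697, 0.1373, 0.1497]
tool_rot: [0.066, 0.998, 0.0, 0.0]
wrist_force: [-2.3, 5.5, 4.7]
width: 0.0089
```

Along-track force is rising: 1.8, then 2.8, then 5.2 N. Binding starts at about y = 0.1405. I'll push slightly more and hold.

>>> jog_arm(increments=[{"offset":[-0.3,-2,0],"yaw":0,"jaw":0},{"offset":[0,0,0],"yaw":0,"jaw":0}])

```text
time: 6.33
eef_pos: [0.4694, 0.1351, 0.1497]
tool_rot: [0.067, 0.998, 0.0, 0.0]
wrist_force: [-3.4, 2.9, 6.5]
width: 0.0092
```

>>> jog_arm(increments=[{"offset":[-0.3,-2,0],"yaw":0,"jaw":0},{"offset":[0,0,0],"yaw":0,"jaw":0}])

```text
time: 6.5
eef_pos: [0.4692, 0.1334, 0.1498]
tool_rot: [0.066, 0.998, 0.001, 0.0]
wrist_force: [-2.7, 4.0, 6.4]
width: 0.0093
```

The force dropped back to 2.5–3.6 N, so that rise isn't clear evidence of binding. I'll continue in small steps.

>>> jog_arm(increments=[{"offset":[-0.3,-2,0],"yaw":0,"jaw":0},{"offset":[0,0,0],"yaw":0,"jaw":0}])

```text
time: 6.67
eef_pos: [0.469, 0.1318, 0.1498]
tool_rot: [0.066, 0.998, 0.001, 0.0]
wrist_force: [-2.0, 5.1, 5.2]
width: 0.0089
```

>>> jog_arm(increments=[{"offset":[-0.3,-2,0],"yaw":0,"jaw":0},{"offset":[0,0,0],"yaw":0,"jaw":0}])

```text
time: 6.83
eef_pos: [0.4687, 0.1302, 0.1498]
tool_rot: [0.066, 0.998, 0.001, 0.0]
wrist_force: [-1.5, 6.3, 3.6]
width: 0.009
```

>>> jog_arm(increments=[{"offset":[-0.3,-2,0],"yaw":0,"jaw":0},{"offset":[0,0,0],"yaw":0,"jaw":0}])

```text
time: 7.0
eef_pos: [0.4685, 0.1286, 0.1498]
tool_rot: [0.066, 0.998, 0.002, 0.001]
wrist_force: [-0.7, 8.0, 2.6]
width: 0.0092
```

The force now rises steadily, at about 0.9 N/mm from a first touch near y = 0.136. A little more, then hold.

>>> jog_arm(increments=[{"offset":[-0.3,-2,0],"yaw":0,"jaw":0},{"offset":[0,0,0],"yaw":0,"jaw":0}])

```text
time: 7.17
eef_pos: [0.4683, 0.1271, 0.1498]
tool_rot: [0.066, 0.998, 0.002, 0.001]
wrist_force: [0.0, 10.1, 1.0]
width: 0.0092
```

>>> jog_arm(increments=[{"offset":[-0.1,-1,0],"yaw":0,"jaw":0},{"offset":[0,0,0],"yaw":0,"jaw":0},{"offset":[0,0,0],"yaw":0,"jaw":0},{"offset":[0,0,0],"yaw":0,"jaw":0}])

```text
time: 7.5
eef_pos: [0.4682, 0.1267, 0.1498]
tool_rot: [0.066, 0.998, 0.002, 0.001]
wrist_force: [0.2, 12.2, -0.9]
width: 0.0091
```

Bound at about 12 N along the track. Backing off so the lid ends 20 mm clear of first touch, with a firmer grip.

>>> jog_arm(increments=[{"offset":[0,0,0],"yaw":0,"jaw":0},{"offset":[0.3,2,0],"yaw":0,"jaw":0},{"offset":[0.4,3,0],"yaw":0,"jaw":0},{"offset":[0.5,4,0],"yaw":0,"jaw":0},{"offset":[0.5,4,0],"yaw":0,"jaw":0},{"offset":[0.5,4,0],"yaw":0,"jaw":0},{"offset":[0.5,4,0],"yaw":0,"jaw":0},{"offset":[0.5,4,0],"yaw":0,"jaw":0},{"offset":[0.5,4,0],"yaw":0,"jaw":0},{"offset":[0,0,0],"yaw":0,"jaw":0}], force=50)

```text
time: 8.33
eef_pos: [0.4717, 0.1529, 0.1498]
tool_rot: [0.067, 0.998, -0.0, 0.0]
wrist_force: [-3.5, 0.4, 7.7]
width: 0.0083
```

>>> jog_arm(increments=[{"offset":[0,0,0],"yaw":0,"jaw":0},{"offset":[0,0,0],"yaw":0,"jaw":0}])

```text
time: 8.5
eef_pos: [0.4717, 0.1529, 0.1498]
tool_rot: [0.067, 0.998, -0.0, 0.0]
wrist_force: [-2.5, 1.8, 6.8]
width: 0.0084
```

```bash
python3 - <<'E'
from h import *
np.set_printoptions(precision=4,suppress=True)
for n in ['top','wrist']:
    P,im,d=snap(n,n+'3.png')
    for l,z in [('lid_grip',.09),('lid_edge',.059),('stop_tab',.09)]:
      for r in env.spot_point(l,n)[:1]:
        px=np.array(r['point'])*[640,480]; print(n,l,r['p'],px,atz(P,px,z))
E
```

```text
top lid_grip 0.58 [228.288 284.496] [0.4698 0.1539 0.09  ]
top lid_edge 0.92 [264.384 290.976] [0.4567 0.0888 0.059 ]
top stop_tab 0.52 [309.184 295.92 ] [0.446  0.0012 0.09  ]
wrist lid_grip 0.65 [318.72  323.184] [0.47   0.1509 0.09  ]
wrist lid_edge 0.73 [171.392 293.28 ] [0.4622 0.0764 0.059 ]
wrist stop_tab 0.37 [ 15.616 292.32 ] [0.4393 0.0274 0.09  ]
```

View pics/wrist3.png

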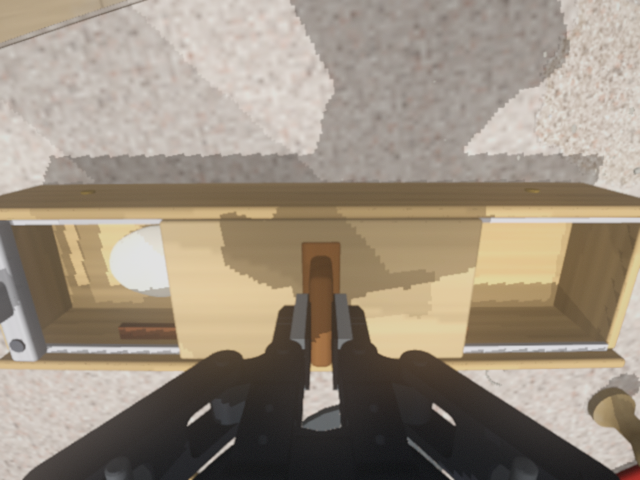

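The bar is still centred in the pads and the lid is about 17 mm clear of first touch. I'll release, rise, and go to the stop.

>>> jog_arm(increments=[{"offset":[0,0,0],"yaw":0,"jaw":0.3},{"offset":[0,0,0],"yaw":0,"jaw":0.5},{"offset":[0,0,0],"yaw":0,"jaw":1},{"offset":[0,0,5],"yaw":0,"jaw":1},{"offset":[0,0,20],"yaw":0,"jaw":1},{"offset":[0,0,30],"yaw":0,"jaw":1},{"offset":[-5,-38,0],"yaw":0,"jaw":1},{"offset":[-5,-38,0],"yaw":0,"jaw":1},{"offset":[-5,-38,0],"yaw":0,"jaw":1},{"offset":[-5,-38,0],"yaw":0,"jaw":1}])

```text
time: 9.73
eef_pos: [0.4512, -0.0009, 0.2049]
tool_rot: [0.067, 0.998, -0.0, 0.0]
wrist_force: [1.2, -0.2, -0.4]
width: 0.0852
```

>>> jog_arm(increments=[{"offset":[0,0,0],"yaw":0,"jaw":1},{"offset":[0,0,0],"yaw":0,"jaw":1}])

```text
time: 9.9
eef_pos: [0.4515, -0.0021, 0.2045]
tool_rot: [0.07, 0.998, -0.001, 0.0]
wrist_force: [-1.0, 0.1, -0.2]
width: 0.0856
```

```bash
python3 - <<'E'
from h import *
np.set_printoptions(precision=4,suppress=True)
print(env.observe()['eef_pos'],env.observe()['wrist_force'])
for n in ['wrist']:
    P,im,d=snap(n,n+'4.png')
    for l,z in [('lid_grip',.09),('lid_edge',.062),('stop_tab',.09),('stop_face',.061)]:
      for r in env.spot_point(l,n)[:1]:
        px=np.array(r['point'])*[640,480]; print(n,l,r['p'],px,atz(P,px,z))
    for px in [(0,0)]: pass
E
```

```text
[ 0.4515 -0.0021  0.2045] [-0.9578  0.1274 -0.2284]
wrist lid_edge 0.92 [447.872 250.416] [0.4598 0.0772 0.062 ]
wrist stop_tab 0.56 [319.68  274.416] [ 0.4522 -0.0043  0.09  ]
wrist stop_face 0.66 [332.032 253.92 ] [0.4522 0.0036 0.061 ]
```

View pics/wrist4.png

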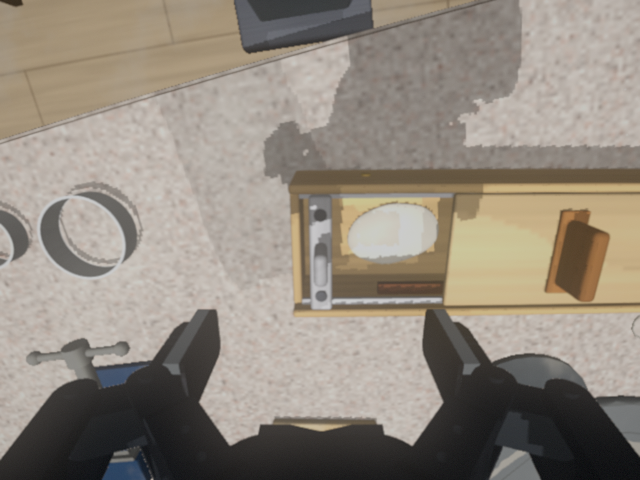

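The tab is at (320,272), under the pads. The stop face is at y≈0.004 and the lid edge at y≈0.077, so about 74 mm to go. I'll descend and pinch the tab.

>>> jog_arm(increments=[{"offset":[0,-2,-20],"yaw":0,"jaw":1},{"offset":[0,0,-20],"yaw":0,"jaw":0.6},{"offset":[0,0,-15],"yaw":0,"jaw":0.4},{"offset":[0,0,0],"yaw":0,"jaw":0.3},{"offset":[0,0,0],"yaw":0,"jaw":0},{"offset":[0,0,0],"yaw":0,"jaw":0},{"offset":[0,0,0],"yaw":0,"jaw":0},{"offset":[0,0,0],"yaw":0,"jaw":0}], force=25)

```text
time: 10.82
eef_pos: [0.4524, -0.0011, 0.1504]
tool_rot: [0.067, 0.998, -0.0, 0.001]
wrist_force: [-1.1, 0.7, 2.0]
width: 0.0072
```

>>> jog_arm(increments=[{"offset":[1,8,0],"yaw":0,"jaw":0},{"offset":[1,8,0],"yaw":0,"jaw":0},{"offset":[1,8,0],"yaw":0,"jaw":0},{"offset":[1,8,0],"yaw":0,"jaw":0},{"offset":[1,8,0],"yaw":0,"jaw":0},{"offset":[1,8,0],"yaw":0,"jaw":0},{"offset":[1,7,0],"yaw":0,"jaw":0},{"offset":[1,5,0],"yaw":0,"jaw":0},{"offset":[0,0,0],"yaw":0,"jaw":0},{"offset":[0,0,0],"yaw":0,"jaw":0}])

```text
time: 11.65
eef_pos: [0.4603, 0.0597, 0.1504]
tool_rot: [0.066, 0.998, 0.0, 0.001]
wrist_force: [-1.7, 2.2, 7.3]
width: 0.0071
```

```bash
python3 - <<'E'
from h import *
np.set_printoptions(precision=4,suppress=True)
print(env.observe()['eef_pos'],env.observe()['wrist_force'])
for n in ['wrist']:
    P,im,d=snap(n,n+'5.png')
    for l,z in [('lid_grip',.09),('lid_edge',.062),('stop_tab',.09),('stop_face',.061)]:
      for r in env.spot_point(l,n)[:1]:
        px=np.array(r['point'])*[640,480]; print(n,l,r['p'],px,atz(P,px,z))
E
```

```text
[0.4603 0.0597 0.1504] [-1.7387  2.1503  7.2894]
wrist lid_grip 0.64 [540.032 318.624] [0.47   0.1514 0.09  ]
wrist lid_edge 0.79 [357.888 288.912] [0.4598 0.0771 0.062 ]
wrist stop_tab 0.88 [320.576 325.008] [0.4601 0.0584 0.09  ]
wrist stop_face 0.76 [335.872 291.6  ] [0.4604 0.0661 0.061 ]
```

View pics/wrist5.png

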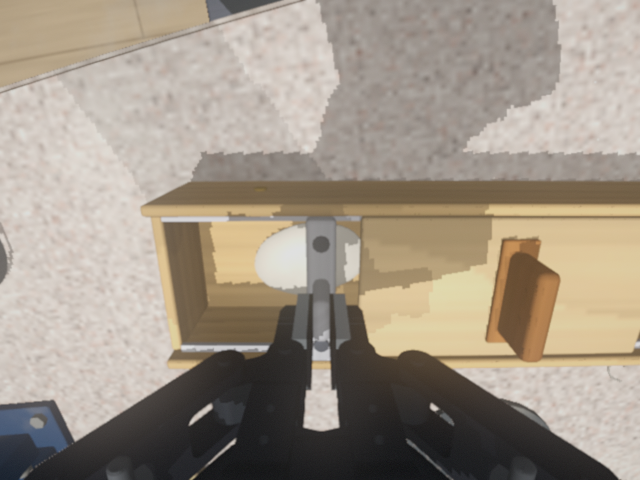

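The stop is gripped and the lid hasn't moved. The gap is about 11 mm, between columns 336 and 360. I'll creep up to contact.

>>> jog_arm(increments=[{"offset":[0.4,3,0],"yaw":0,"jaw":0},{"offset":[0.3,2,0],"yaw":0,"jaw":0},{"offset":[0.2,2,0],"yaw":0,"jaw":0},{"offset":[0,0,0],"yaw":0,"jaw":0}])

```text
time: 12.23
eef_pos: [0.4612, 0.0662, 0.1504]
tool_rot: [0.067, 0.998, -0.0, 0.001]
wrist_force: [-1.6, 0.7, 7.6]
width: 0.007
```

>>> jog_arm(increments=[{"offset":[0.1,1,0],"yaw":0,"jaw":0},{"offset":[0,0,0],"yaw":0,"jaw":0}])

```text
time: 12.4
eef_pos: [0.4613, 0.067, 0.1504]
tool_rot: [0.067, 0.998, -0.0, 0.001]
wrist_force: [-2.1, 0.3, 7.9]
width: 0.0072
```

>>> jog_arm(increments=[{"offset":[0.1,1,0],"yaw":0,"jaw":0},{"offset":[0,0,0],"yaw":0,"jaw":0}])

```text
time: 12.57
eef_pos: [0.4614, 0.0679, 0.1504]
tool_rot: [0.067, 0.998, -0.0, 0.001]
wrist_force: [-1.7, -0.5, 7.3]
width: 0.0071
```

```bash
python3 - <<'E'
from h import *
np.set_printoptions(precision=4,suppress=True)
print(env.observe()['eef_pos'],env.observe()['wrist_force'])
for n in ['wrist']:
    P,im,d=snap(n,n+'6.png')
    cv2.imwrite('pics/w6c.png',cv2.resize(im[200:380,240:440],None,fx=3.3,fy=3.3))
    for l,z in [('lid_grip',.09),('lid_edge',.062),('stop_tab',.09),('stop_face',.061)]:
      for r in env.spot_point(l,n)[:1]:
        px=np.array(r['point'])*[640,480]; print(n,l,r['p'],px,atz(P,px,z))
E
```

```text
[0.4614 0.0679 0.1504] [-1.671  -0.4706  7.3302]
wrist lid_grip 0.62 [523.52  318.912] [0.4702 0.1523 0.09  ]
wrist lid_edge 0.8 [341.184 292.08 ] [0.4615 0.0768 0.062 ]
wrist stop_tab 0.79 [319.808 324.096] [0.4607 0.0663 0.09  ]
wrist stop_face 0.97 [334.784 289.2  ] [0.46   0.0738 0.061 ]
```

View pics/w6c.png

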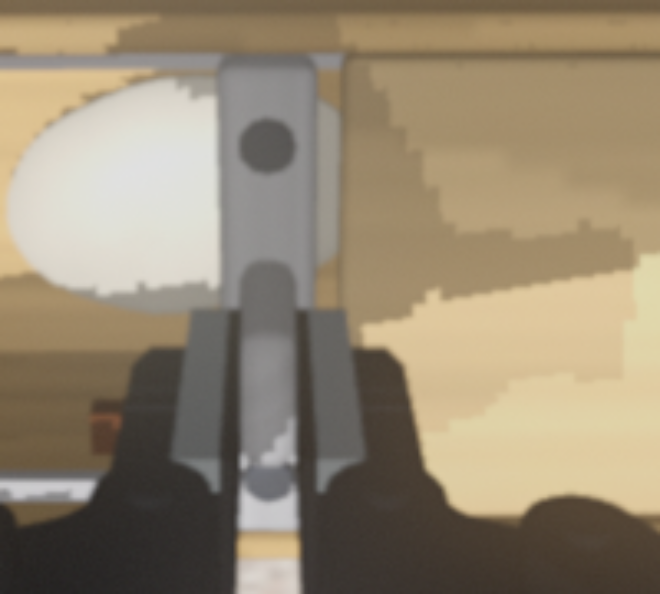

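A gap of about 3.5 mm remains (the 14 mm bar spans about 95 px and the gap about 25 px). I'll keep going in 1 mm steps.

>>> jog_arm(increments=[{"offset":[0.1,1,0],"yaw":0,"jaw":0},{"offset":[0,0,0],"yaw":0,"jaw":0}])

```text
time: 12.98
eef_pos: [0.4615, 0.0689, 0.1504]
tool_rot: [0.067, 0.998, -0.0, 0.001]
wrist_force: [-1.4, -0.1, 7.4]
width: 0.0071
```

>>> jog_arm(increments=[{"offset":[0.1,1,0],"yaw":0,"jaw":0},{"offset":[0,0,0],"yaw":0,"jaw":0}])

```text
time: 13.15
eef_pos: [0.4616, 0.0699, 0.1504]
tool_rot: [0.067, 0.998, -0.0, 0.001]
wrist_force: [-0.7, 0.1, 7.1]
width: 0.0073
```

>>> jog_arm(increments=[{"offset":[0.1,0.7,0],"yaw":0,"jaw":0},{"offset":[0,0,0],"yaw":0,"jaw":0}])

```text
time: 13.32
eef_pos: [0.4617, 0.0705, 0.1504]
tool_rot: [0.067, 0.998, -0.0, 0.001]
wrist_force: [-1.5, -1.3, 7.3]
width: 0.0069
```

```bash
python3 - <<'E'
from h import *
np.set_printoptions(precision=4,suppress=True)
print(env.observe()['eef_pos'],env.observe()['wrist_force'])
for n in ['wrist']:
    P,im,d=snap(n,n+'7.png')
    cv2.imwrite('pics/w7c.png',cv2.resize(im[200:380,240:440],None,fx=3.3,fy=3.3))
E
```

```text
[0.4617 0.0705 0.1504] [-1.4594 -1.3027  7.3084]
```

View pics/w7c.png

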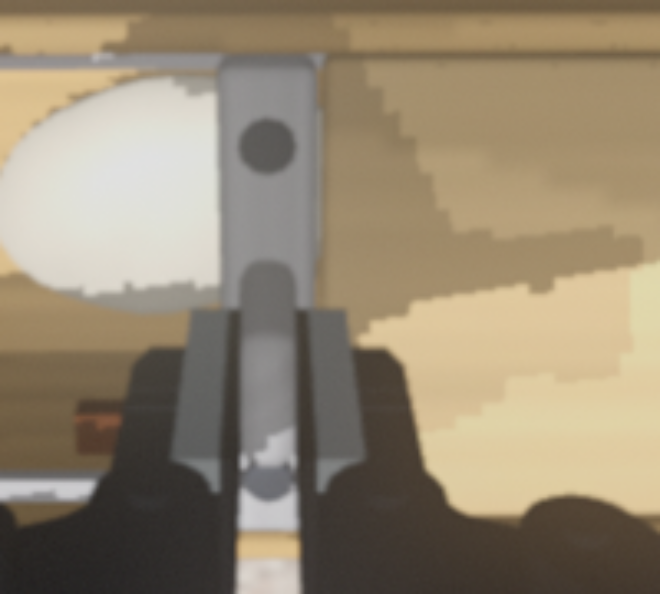

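The gap is now about 1 mm (columns 317–325 in the crop). Two more small steps.

>>> jog_arm(increments=[{"offset":[0.1,0.7,0],"yaw":0,"jaw":0},{"offset":[0,0,0],"yaw":0,"jaw":0}])

```text
time: 13.53
eef_pos: [0.4618, 0.0712, 0.1504]
tool_rot: [0.067, 0.998, -0.0, 0.001]
wrist_force: [-1.5, -0.6, 6.7]
width: 0.0069
```

>>> jog_arm(increments=[{"offset":[0.1,0.5,0],"yaw":0,"jaw":0},{"offset":[0,0,0],"yaw":0,"jaw":0}])

```text
time: 13.7
eef_pos: [0.4619, 0.0715, 0.1504]
tool_rot: [0.067, 0.998, -0.0, 0.001]
wrist_force: [-2.9, -1.0, 7.7]
width: 0.0072
```

```bash
python3 - <<'E'
from h import *
P,im,d=snap('wrist','w8.png')
cv2.imwrite('pics/w8c.png',cv2.resize(im[200:380,240:440],None,fx=3.3,fy=3.3))
E
```

```text
(no output)
```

View pics/w8c.png

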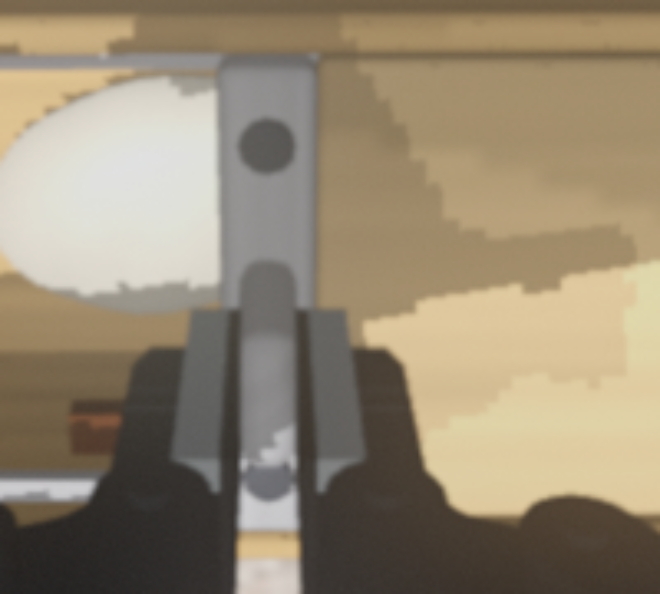

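The stop meets the lid edge, with no gap visible at column 317. Releasing and rising.

>>> jog_arm(increments=[{"offset":[0,0,0],"yaw":0,"jaw":0.2},{"offset":[0,0,0],"yaw":0,"jaw":0.4},{"offset":[0,0,0],"yaw":0,"jaw":0.6},{"offset":[0,0,0],"yaw":0,"jaw":0.6},{"offset":[0,0,5],"yaw":0,"jaw":0.6},{"offset":[0,0,20],"yaw":0,"jaw":0.6},{"offset":[0,0,30],"yaw":0,"jaw":0.6},{"offset":[0,0,20],"yaw":0,"jaw":0.6},{"offset":[0,0,0],"yaw":0,"jaw":0.6},{"offset":[0,0,0],"yaw":0,"jaw":0.6}])

```text
time: 14.58
eef_pos: [0.4619, 0.0717, 0.2256]
tool_rot: [0.067, 0.998, -0.0, 0.001]
wrist_force: [-0.3, -0.7, -0.3]
width: 0.0517
```

```bash
python3 - <<'E'
from h import *
np.set_printoptions(precision=4,suppress=True)
print(env.observe()['eef_pos'],env.observe()['wrist_force'])
for n in ['wrist','top']:
    P,im,d=snap(n,n+'9.png')
    for l,z in [('lid_grip',.09),('lid_edge',.062),('stop_tab',.09),('stop_face',.061),('ring_large',0),('ring_small',0),('rib',0),('kidney',0)][:4 if n=='wrist' else 8]:
      for r in env.spot_point(l,n)[:1]:
        px=np.array(r['point'])*[640,480]; print(n,l,r['p'],px,atz(P,px,z))
E
```

```text
[0.4619 0.0717 0.2256] [-0.2758 -0.7101 -0.3233]
wrist lid_grip 0.79 [454.272 252.384] [0.4691 0.1528 0.09  ]
wrist lid_edge 0.77 [332.8  237.12] [0.4586 0.0792 0.062 ]
wrist stop_face 0.63 [332.224 240.384] [0.4613 0.0784 0.061 ]
top ring_large 0.63 [402.368 302.784] [ 0.4277 -0.1884  0.    ]
top ring_small 0.47 [437.888 306.384] [ 0.4187 -0.2618  0.    ]
top rib 0.8 [325.824 185.52 ] [ 0.6752 -0.0358  0.    ]
top kidney 0.89 [371.008 172.608] [ 0.7012 -0.1315  0.    ]
```

View pics/wrist9.png

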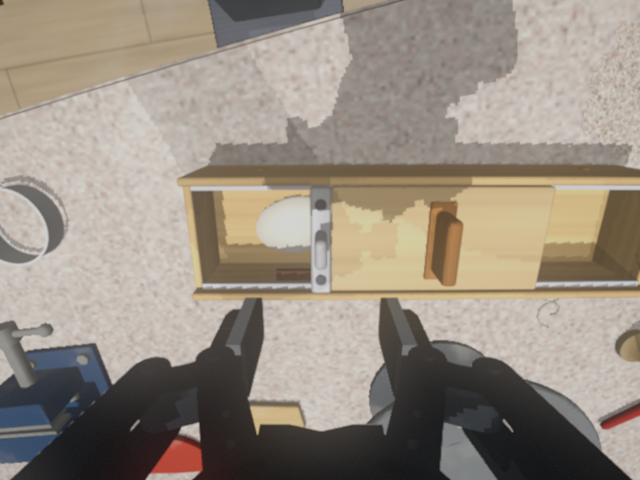

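View pics/top9.png

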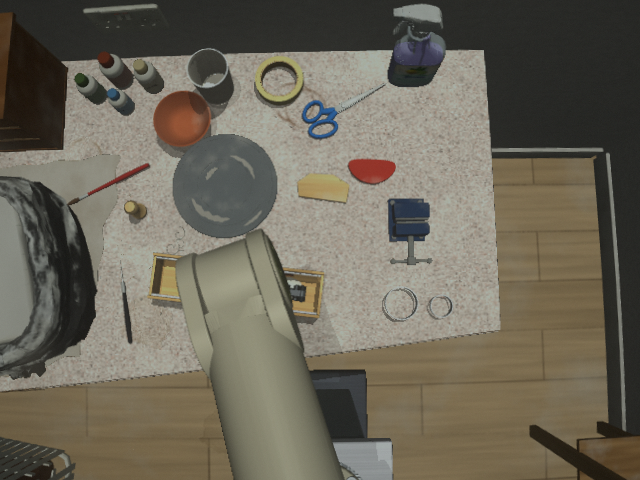

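In both views the stop lies against the lid edge (column 331 in the wrist picture), the gripper is clear, and the loose tools are where they began.

```bash
python3 -c "
from cell import env
print(env.close_job(), env.observe()['time'])"
```

```text
the job is handed in; nothing more can be done
the job is handed in; nothing more can be done
```

The job is handed in, at about 15 s of the 58 s allowed. No verdict was reported.

- **Binding:** I pinched the lid's bar and slid the lid until the push rose steadily to about 12 N, well under the 25 N limit. Drag alone was about 2 N. First touch of the tight place was at roughly y = 0.136 m, measured at the bar. One earlier reading of 5 N near y = 0.137 m dropped back at the next step, so first touch is only known to a few mm.
- **Backing off:** I drew the lid back until the bar stood at about y = 0.153 m. That is about 17 mm clear of first touch and about 26 mm from the deepest point.
- **Stop:** I pinched the stop's tab and brought it up to the lid in steps of 1 mm or less. The last wrist picture shows no gap. The networks put the stop's face at y = 0.078 m and the lid's edge at 0.079 m. The lid's bar moved less than 1 mm by the networks' reading.
- **Release:** The gripper is open and about 75 mm above its grasp height, with wrist force near zero. Both rings, the rib and the kidney look unmoved in the top view. Their detected positions differ from the start by about 5 mm at most, which is within the networks' scatter. The small ring had no detection at the start to compare against.

The wrist camera did not find the stop tab in the last check, and in the top view the arm hid the lid and stop. The final gap therefore rests on the wrist picture alone.

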